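# Weigh two tins, load the full one into the dispenser

## Task

Two look-alike tins stand on the counter, one full and one nearly empty. Before loading anything, stand one of them upright on the middle of the balance pan, let go and see where the beam settles: only the full one sinks the pan. Then lay the full tin across the sloping dispenser, knob over the low lip, so that it rolls down to the stop, and leave the nearly empty one standing on the middle of the pan for refilling; leave the other things on the counter alone.

Things in the scene. Friction and masses are not known exactly. Their poses are not given: they have to be found in the camera images.
- tin_a: one of two look-alike aluminium tins: a cylinder 56 across, 100 tall, with a lid knob 26 across, 20 tall on top (120 in all). One tin is full (about 0.35 kg), the other nearly empty (about 0.14 kg); which one is not told. Origin: centre of its underside; z runs along the tin to the knob. They start standing on the counter.
- tin_b: one of two look-alike aluminium tins: a cylinder 56 across, 100 tall, with a lid knob 26 across, 20 tall on top (120 in all). One tin is full (about 0.35 kg), the other nearly empty (about 0.14 kg); which one is not told. Origin: centre of its underside; z runs along the tin to the knob. They start standing on the counter.
- pan_top (a point): centre of the upper face of the balance's pan, a flat rimless steel disc 110 across and 5 thick at the robot's end of the beam. It stays level; upper face about 119 above the counter when up, 87 when down. x points along the beam to the brass poise. Below it a grey base plate 360 x 110 x 16 runs away from the robot.
- beam (a joint): tilt of the balance beam, rad: 0 = pan up at its stop (empty, or the nearly empty tin on it), 0.24 = pan down at its stop (the full tin). Any push above about 2.6 N sinks the pan, so the reading counts only once the tin is let go; it settles in under 1 s. The beam's pivot lies 130 from the pan centre.
- chute: roll-down dispenser: a sloping steel deck 260 long (x), 130 wide (y), 118 clear between its sides, falling 0.18 rad to the stop (36 high) at its +x end; deck surface 56 above the origin at mid-length. -y side: solid wall 46 above the deck. +y side: a lip only 10 high, over which a lying tin's knob projects. A tin lying across (its z along chute +y) rolls down by itself. Origin: centre of underside.
- chute_load (a point): point on the deck's surface, 60 uphill of mid-length, half-way across: a good place under a tin to be laid in. Axes as the chute's body (not tilted).
- mug: bystander, leave it alone: a blue mug, 80 across and 90 tall. Origin: centre of its underside.
- cup_stack: bystander, leave it alone: a stack of white paper cups, 74 across and 130 tall. Origin: centre of its underside.
- jar: bystander, leave it alone: a glass jar with a steel cap, 68 across and 85 tall. Origin: centre of its underside.
- pitcher: bystander, leave it alone: a steel milk pitcher, 72 across and 75 tall, with a handle. Origin: centre of its underside.
- spoon: bystander, leave it alone: a spoon lying flat. Origin: centre of its underside.
- syrup: bystander, leave it alone: an amber bottle, 60 across and 200 tall. Origin: centre of its underside.
- bowl: bystander, leave it alone: a white bowl, 110 across and 45 tall. Origin: centre of its underside.
- chute_low (a point): point on the deck's surface, 90 downhill of mid-length, half-way across: about under a tin that has rolled to the stop. Axes as the chute's body.
- tin_a_mid (a point): centre of the tin's body, 50 up its axis from the origin
- tin_a_lid (a point): top of the tin's knob, 120 up its axis from the origin
- tin_b_mid (a point): centre of the tin's body, 50 up its axis from the origin
- tin_b_lid (a point): top of the tin's knob, 120 up its axis from the origin
Things that resemble listed ones, but are neither listed nor needed, are in the scene too. Leave any purple look-alike of the tin_a alone.

How it is judged:
On the way:
1. a tin has stood upright on the pan, let go, with the beam settled up or down, while neither tin was in the dispenser (((horizontal distance between tin_a and pan_top below 0.04 m and z of tin_a in the frame of pan_top between -0.004 and 0.006 m and angle between tin_a's own z axis and vertical below 0.1 rad and linear speed of tin_a below 0.02 m/s and angular speed of tin_a below 0.2 rad/s) or (horizontal distance between tin_b and pan_top below 0.04 m and z of tin_b in the frame of pan_top between -0.004 and 0.006 m and angle between tin_b's own z axis and vertical below 0.1 rad and linear speed of tin_b below 0.02 m/s and angular speed of tin_b below 0.2 rad/s)) and (value of joint beam above 0.2 rad or value of joint beam below 0.04 rad) and contact force between each of the fingers, the arm and anything else below 0.05 N and horizontal distance between each of tin_a_mid, tin_b_mid and chute above 0.15 m), for 0.4 s.
At the end, for the whole second after the job is handed in: One tin lies across the dispenser against the stop at its low end (within 30 mm, within 0.2 rad of square), knob over the low lip; the other stands upright (within 0.1 rad) on the pan, centres within 40 mm, and the pan is up, so it is the nearly empty one; both at rest (((x of tin_a_mid in the frame of chute_low between -0.03 and 0.03 m and y of tin_a_mid in the frame of chute_low between -0.03 and 0.03 m and z of tin_a_mid in the frame of chute_low between 0.01 and 0.045 m and y of tin_a_lid in the frame of chute_low above 0.04 m and angle between the z axis of tin_a and the y axis of chute, either way round below 0.2 rad and linear speed of each of tin_a, tin_b below 0.02 m/s and angular speed of each of tin_a, tin_b below 0.2 rad/s and horizontal distance between tin_b and pan_top below 0.04 m and z of tin_b in the frame of pan_top between -0.004 and 0.006 m and angle between tin_b's own z axis and vertical below 0.1 rad) or (x of tin_b_mid in the frame of chute_low between -0.03 and 0.03 m and y of tin_b_mid in the frame of chute_low between -0.03 and 0.03 m and z of tin_b_mid in the frame of chute_low between 0.01 and 0.045 m and y of tin_b_lid in the frame of chute_low above 0.04 m and angle between the z axis of tin_b and the y axis of chute, either way round below 0.2 rad and linear speed of each of tin_b, tin_a below 0.02 m/s and angular speed of each of tin_b, tin_a below 0.2 rad/s and horizontal distance between tin_a and pan_top below 0.04 m and z of tin_a in the frame of pan_top between -0.004 and 0.006 m and angle between tin_a's own z axis and vertical below 0.1 rad)) and value of joint beam below 0.04 rad); the robot touches nothing.
It fails at once if a bystander was pushed more than 30 mm or tipped over (distance of any of mug, cup_stack, jar, pitcher, spoon, syrup, bowl from where it was at the start of the episode above 0.03 m or angle between any of mug, cup_stack, jar, pitcher, spoon, syrup, bowl's own z axis and vertical above 0.4 rad).
It also fails if it takes over 70 s, if anything falls off the work surface, if the arm or the gripper's body presses on something with over 40 N, if the wrist force passes 120 N, or if a joint passes its speed limit or range.

## Robot

A 7-joint arm with a two-finger parallel gripper is mounted at the origin on the work surface. World frame = base frame: x ahead of the robot, y to its left, z up, the work surface at z = 0. Lengths are in m, angles in rad, forces in N, time in s.
With the tool pointing down it reaches from about 0.4 to 0.9 m from the base axis. Payload 5.5 kg.
Tool frame: the origin (TCP) lies at the very end of the fingers, on their centre line; the grasp point (between the pads) lies 19 mm behind it; z points along the fingers, y is the line along which they close (so a half turn about z gives the same grasp; the last joint's range is limited). The gripper opens to 92 mm and grips with 3 to 60 N. Pads are 19 mm wide; open, the fingers measure 130 mm over their backs; the gripper's body (75 mm by 190 mm) begins 47 mm behind the grasp point.
Start: joints at [1.59, 0.501, -0.427, 1.55, 0.221, 1.138, -0.21], TCP at [0.157, -0.631, 0.227] pointing down, gripper open.
Joint ranges: [-2.88, 2.88], [-0.31, 2.03], [-1.54, 1.56], [0.2, 2.42], [-1.41, 4.55], [0.19, 2.02], [-2.57, 2.57]. Speed limits (rad/s): [2.57, 2.57, 3.14, 3.14, 3.14, 3.14, 3.14].

## Interface

Orientations are given as a 3x3 rotation matrix whose columns are the frame's x, y, z axes.
In Python, from station import get_obs, viewer, hand_in, silhouettes gives the robot as it stands.
- The arm moves only by the tool move_arm, never from a script. Its argument "moves" is a list of rows, each a list of 2 entries, a list of its own where there are three numbers: the shift along the tool's x, y, z in cm, then the turn, a rotation vector about the tool's x, y, z in rad. In form: [[[dx, dy, dz], [ax, ay, az]], ...]. A call has 1 to 12 rows; each row shifts and turns the commanded pose from where the row before left it, along the tool's axes as they then stand; what a row does not reach is not made up. A row lasts 1/8 s, in which the tool goes at most 62.5 mm and 10.7 degrees, less where a joint would pass 70% of its speed; a pose out of reach is approached as far as the arm can. A call is refused whole if a number of a shift passes 6.25 or a number of a turn 0.188, either way. A call with a gripper value outside its range is refused whole. "gripper" is the closure, from -1 (fully open) to 1 (shut), set as the call begins (left out, the last holds). The fingers move at their own pace and stop on an object; "grip_force" is the grip in N (left out, the last holds). Time passes only in rows, so rows that do not move let the fingers close. It gives the time, the measured TCP pose, the force, the opening and the grip force at its end, in the units of the state.
- get_obs(): the state, without advancing time (a new reading comes with each control period).
- viewer.grab_frame(name): name is "scene" or "side" or "wrist"; returns a dict with "frame" (420x560x3 uint8, red, green, blue), "z_map" (420x560 float32, m along the optical axis (not along the pixel's ray), 0 where there is no reading), "K" (3x3 intrinsics, pixels), "R" (3x3) and "t" (3): a world point X has camera coordinates R X + t. Camera axes: x right, y down, z forward; pixel columns grow to the right and rows downward; lengths in m; the calibration is good to about 2 mm. A picture is of the moment at which its call begins.
- hand_in(): hands the job in; it is judged then, once.
Trained networks look in a picture, given as the dict that the camera call returned (one of the last four; its "shot" number tells which), for a name from the list of things; names that differ only in an ending like _2 or _b are one class to them, and where a whole thing is asked for, a point or a joint stands for the part that bears it (a point fixed in the world has none). Each returns a list of dicts, best first, with "p" (0 to 1); they miss things now and then, are a little off and sometimes report something else, mostly with a low value. They report only what shows in the picture. A call takes as long as a camera call. They do not tell look-alikes from the thing itself.
- silhouettes(picture, query): "pixels" (420x560 bool, what is visible of it) and "pixel" ([column, row] in pixels, amid what is visible of it).
The state is a dict: "time": time; "joint_positions": joint angles; "joint_vel": joint speeds; "effort": joint torques, N m; "eef_pos": TCP position; "eef_rot": TCP orientation; "contact_force": force on the tool from outside, world axes, zero at the start; "ft_torque": the same for the moment, N m; "width": finger opening in m; "grip_force": force on a finger pad.
Only numpy, scipy, OpenCV 4.12 (cv2) and the standard library are available. Lean on these libraries where they do the work, as an engineer would, in place of code of your own. Each camera call takes 0.05 s, during which the arm holds its last target. There are 200 camera calls.

## Working session

There is one attempt and no reset: what is moved stays moved. The work goes in short steps, Python scripts to look and compute and a tool call to move; the robot and the scene stay as the last step left them, time stands still between calls to the robot, and variables do not carry over. Pictures are saved under pics/ and viewed, at most 10 in all, crops included, and the job is handed in when it is done.

Besides the shell and the picture viewer there is one more tool, called by a JSON object that holds its "name" and its "arguments", one argument or row to a line. move_arm: Moves the arm, as the interface text tells. Its arguments: {"type":"object","properties":{"moves":{"type":"array","items":{"type":"array"}},"gripper":{"type":"number"},"grip_force":{"type":"number"}},"required":["moves"]}

```bash
mkdir -p pics; cat > h.py <<'E'
import numpy as np, cv2
from station import get_obs, viewer, hand_in, silhouettes
def world(f,mask=None):
    z=f["z_map"]; v,u=np.nonzero((z>0)&(mask if mask is not None else True))
    d=z[v,u]; K=f["K"]
    c=np.stack([(u-K[0,2])/K[0,0]*d,(v-K[1,2])/K[1,1]*d,d],1)
    return (c-f["t"])@f["R"], u, v
def save(f,n,crop=None,s=1):
    im=f["frame"][:,:,::-1]
    if crop: im=im[crop[1]:crop[3],crop[0]:crop[2]]
    cv2.imwrite("pics/"+n,cv2.resize(im,None,fx=s,fy=s,interpolation=cv2.INTER_CUBIC))
E
python3 - <<'E'
from h import *
np.set_printoptions(precision=3,suppress=True)
o=get_obs(); print(o["time"],o["eef_pos"],o["eef_rot"])
fs={n:viewer.grab_frame(n) for n in("scene","side")}
for n,f in fs.items():
    save(f,n+"0.png",s=1.4)
    print(n,"cam",-f["R"].T@f["t"])
    for q in("tin_a","chute","pan_top","mug","cup_stack","jar","pitcher","spoon","syrup","bowl"):
        for r in silhouettes(f,q)[:4]:
            if r["p"]<.15: continue
            p,_,_=world(f,r["pixels"])
            print(q,round(r["p"],2),r["pixel"],len(p),"min",np.percentile(p,2,0),"max",np.percentile(p,98,0),f["frame"][r["pixels"]].mean(0))
E
```

```text
0.0 [ 0.157 -0.63   0.226] [[ 0.97   0.241 -0.   ]
 [ 0.241 -0.97   0.002]
 [ 0.    -0.002 -1.   ]]
scene cam [1.393 0.322 0.774]
tin_a 0.74 [367.8, 261.5] 607 min [0.609 0.23  0.035] max [0.656 0.28  0.121] [105.508 104.317 100.887]
tin_a 0.72 [378.3, 232.2] 664 min [0.456 0.234 0.01 ] max [0.496 0.286 0.121] [93.027 92.524 88.838]
tin_a 0.56 [360.9, 298.4] 958 min [0.717 0.243 0.008] max [0.76  0.295 0.121] [57.506 29.695 70.558]
chute 0.95 [198.8, 203.0] 3818 min [ 0.435 -0.371  0.005] max [ 0.691 -0.208  0.107] [57.222 54.352 51.506]
chute 0.59 [218.5, 242.9] 806 min [ 0.654 -0.195 -0.   ] max [ 0.734 -0.131  0.087] [116.967 117.543 113.92 ]
pan_top 0.83 [295.7, 203.7] 619 min [ 0.471 -0.043  0.116] max [0.567 0.054 0.121] [160.196 160.71  153.419]
mug 0.57 [441.6, 266.3] 1262 min [0.499 0.396 0.011] max [0.578 0.491 0.091] [22.088 35.297 55.701]
cup_stack 0.73 [317.4, 283.0] 1461 min [0.728 0.138 0.007] max [0.798 0.207 0.138] [133.722 133.877 121.402]
jar 0.62 [216.4, 241.9] 758 min [ 0.678 -0.188  0.006] max [ 0.734 -0.131  0.087] [115.889 116.818 113.374]
pitcher 0.78 [276.6,
[... 1643 characters left out ...]
.146  0.002] max [ 0.389 -0.049  0.076] [97.969 98.478 97.109]
pitcher 0.54 [252.6, 323.7] 941 min [0.441 0.239 0.01 ] max [0.491 0.287 0.121] [121.814 121.786 120.107]
spoon 0.95 [321.1, 286.1] 643 min [ 0.356 -0.059 -0.001] max [0.412 0.124 0.022] [143.328 135.213 123.622]
syrup 0.92 [338.1, 119.9] 825 min [ 0.537 -0.672  0.002] max [ 0.653 -0.467  0.2  ] [92.992 82.913 74.949]
syrup 0.55 [208.2, 210.7] 730 min [ 0.585 -0.028  0.003] max [0.794 0.05  0.092] [122.358 112.234  96.722]
bowl 0.88 [133.1, 353.6] 2018 min [0.612 0.383 0.003] max [0.711 0.478 0.046] [155.326 149.946 145.632]
bowl 0.58 [317.7, 165.5] 4396 min [ 0.432 -0.37   0.005] max [ 0.69  -0.206  0.109] [70.488 68.127 66.672]
```

View pics/scene0.png

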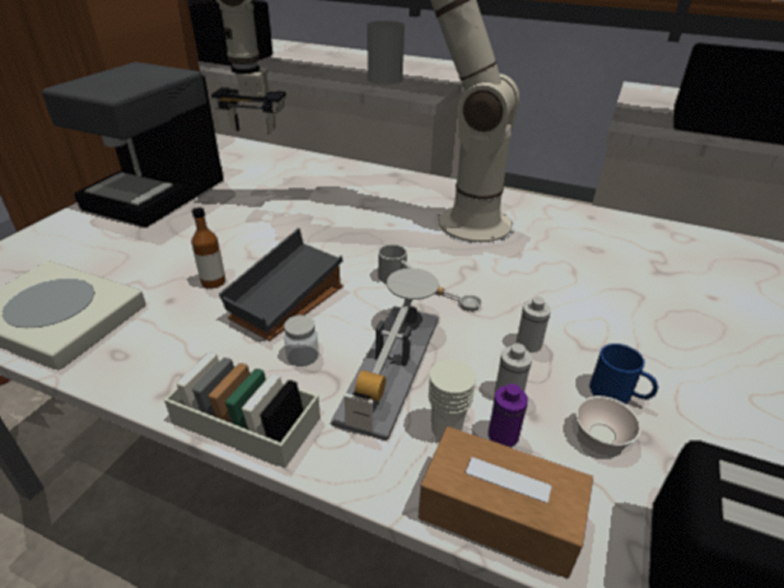

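View pics/side0.png

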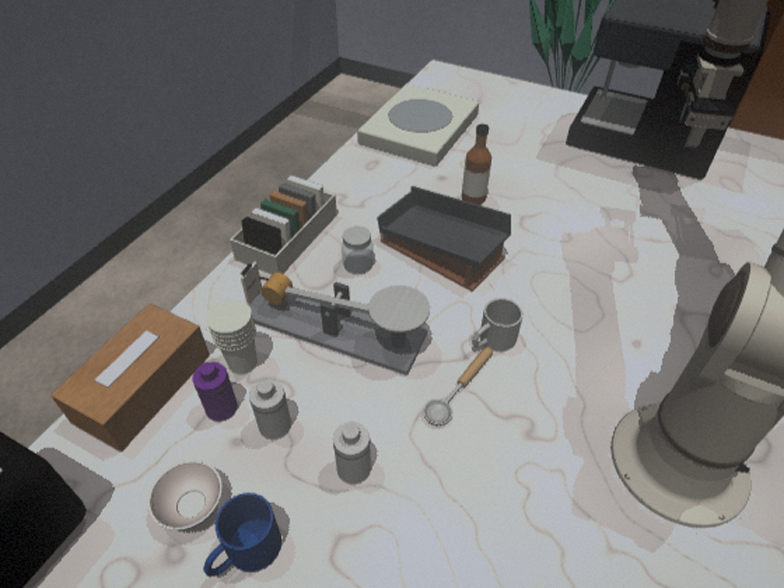

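```bash
python3 - <<'E'
from h import *
np.set_printoptions(precision=4,suppress=True)
f1=viewer.grab_frame("scene");f2=viewer.grab_frame("side")
P=np.concatenate([world(f)[0] for f in(f1,f2)])
def circ(p):
    A=np.c_[2*p[:,:2],np.ones(len(p))]; s=np.linalg.lstsq(A,(p[:,:2]**2).sum(1),rcond=None)[0]
    return s[:2],np.sqrt(s[2]+s[:2]@s[:2])
for n,c in(("tinfar",(.63,.256)),("tinnear",(.466,.262)),("purple",(.733,.27))):
    m=np.hypot(P[:,0]-c[0],P[:,1]-c[1])<.045
    for lo,hi in((.02,.09),(.117,.126)):
        p=P[m&(P[:,2]>lo)&(P[:,2]<hi)]; print(n,lo,len(p),circ(p),p.mean(0))
m=(abs(P[:,2]-.119)<.006)&(abs(P[:,1])<.08)&(abs(P[:,0]-.52)<.08); p=P[m]
print("pan",cv2.minEnclosingCircle(p[:,:2].astype(np.float32)),p.mean(0))
# chute
m=(P[:,0]>.40)&(P[:,0]<.72)&(P[:,1]>-.40)&(P[:,1]<-.19)&(P[:,2]>.005)&(P[:,2]<.13)
p=P[m]; print("chute rect",cv2.minAreaRect(p[:,:2].astype(np.float32)))
# deck plane ransac with tilt .18
rng=np.random.default_rng(0);best=0
for _ in range(3000):
    a,b,c=p[rng.choice(len(p),3)]; n=np.cross(b-a,c-a); L=np.linalg.norm(n)
    if L<1e-6: continue
    n/=L; n*=np.sign(n[2]) if n[2] else 1
    if abs(np.arccos(n[2])-.18)>.06: continue
    k=(abs((p-a)@n)<.002)
    if k.sum()>best: best=k.sum();B=k
q=p[B]; c=q.mean(0); n=np.linalg.svd(q-c,full_matrices=False)[2][2]; n*=np.sign(n[2])
print("deck",best,c,n,np.arccos(n[2]),np.arctan2(n[1],n[0]),cv2.minAreaRect(q[:,:2].astype(np.float32)))
np.save("chute.npy",p)
E
```

```text
tinfar 0.02 696 (array([0.6286, 0.254 ]), np.float64(0.026711236452488293)) [0.6278 0.2623 0.0599]
tinfar 0.117 152 (array([0.629 , 0.2538]), np.float64(0.009353631328340002)) [0.6292 0.2541 0.12  ]
tinnear 0.02 746 (array([0.4681, 0.2595]), np.float64(0.026661781618222524)) [0.4723 0.269  0.0555]
tinnear 0.117 153 (array([0.4683, 0.2593]), np.float64(0.009311259411015507)) [0.4685 0.2595 0.1199]
purple 0.02 892 (array([0.7326, 0.2691]), np.float64(0.026666308752402015)) [0.7355 0.2758 0.056 ]
purple 0.117 166 (array([0.733 , 0.2693]), np.float64(0.009540888220164315)) [0.733  0.2695 0.1201]
pan ((0.516094982624054, 0.003129767719656229), 0.05750008672475815) [0.5175 0.006  0.1187]
chute rect ((0.5623762011528015, -0.28450530767440796), (0.19260278344154358, 0.31170791387557983), 89.2458724975586)
deck 2844 [ 0.5502 -0.2909  0.0575] [ 0.1746 -0.0316  0.9841] 0.17834362146214366 -0.17932728689758373 ((0.5560412406921387, -0.2871275842189789), (0.13220086693763733, 0.2587921619415283), 78.40876770019531)
```

The scene shows the two aluminium tins at about (382,232) and (367,264) in native pixels. The purple one at (362,297) is the look-alike. The balance pan is at (295,204) and the chute at (199,203). Its tall wall is on the far -y side, with the low lip facing the balance. I'll start with the near grey tin at (0.468, 0.259), taking a close look before the grasp.

{"name": "move_arm", "arguments": {
  "moves": [
    [[4.1,-2.4,-1.0],[0,0,0]],
    [[4.1,-2.4,-1.0],[0,0,0]],
    [[4.1,-2.4,-1.0],[0,0,0]],
    [[4.1,-2.4,-1.0],[0,0,0]],
    [[4.1,-2.4,-1.0],[0,0,0]],
    [[4.1,-2.4,-1.0],[0,0,0]],
    [[4.1,-2.4,-1.0],[0,0,0]],
    [[4.1,-2.4,-1.0],[0,0,0]],
    [[4.1,-2.4,-1.0],[0,0,0]],
    [[4.1,-2.4,-1.0],[0,0,0]],
    [[0,0,0],[0,0,0.12]],
    [[0,0,0],[0,0,0.12]]
  ],
  "gripper": -1
}}

```text
time: 2.7
eef_pos: [0.4975, -0.298, 0.3269]
eef_rot: [[1.0, 0.002, 0.0], [0.002, -1.0, -0.0], [0.0, 0.0, -1.0]]
contact_force: [0.1, -0.1, -0.7]
width: 0.0921
grip_force: 0.0
```

```bash
cat >> h.py <<'E'
from scipy.spatial.transform import Rotation as Ro
np.set_printoptions(precision=3,suppress=True)
def go(p,R=None):
    o=get_obs(); R0=np.array(o["eef_rot"]); p0=np.array(o["eef_pos"])
    if R is None: R=R0
    print("t",o["time"],"pos",p0,"q",np.array(o["joint_positions"]),"w",o["width"],"F",np.array(o["contact_force"])); print(R0)
    print("shift tool cm",R0.T@(np.array(p)-p0)*100,"turn",Ro.from_matrix(R0.T@R).as_rotvec())
DOWN=np.diag([1.,-1,-1])
E
python3 - <<'E'
from h import *
go([.468,.259,.25],DOWN)
E
```

```text
t 2.7 pos [ 0.498 -0.298  0.327] q [ 0.969  0.315 -0.602  1.603  0.184  1.28  -1.231] w 0.09206128688433038 F [ 0.059 -0.12  -0.716]
[[ 1.     0.002  0.   ]
 [ 0.002 -1.    -0.   ]
 [ 0.     0.    -1.   ]]
shift tool cm [ -2.848 -55.703   7.683] turn [ 0.    -0.     0.002]
```

{"name": "move_arm", "arguments": {
  "moves": [
    [[-0.3,-5.6,0.7],[0,0,0]],
    [[-0.3,-5.6,0.7],[0,0,0]],
    [[-0.3,-5.6,0.7],[0,0,0]],
    [[-0.3,-5.6,0.7],[0,0,0]],
    [[-0.3,-5.6,0.7],[0,0,0]],
    [[-0.3,-5.6,0.7],[0,0,0]],
    [[-0.3,-5.6,0.7],[0,0,0]],
    [[-0.3,-5.6,0.7],[0,0,0]],
    [[-0.3,-5.6,0.7],[0,0,0]],
    [[-0.2,-5.4,0.7],[0,0,0]],
    [[0,0,0],[0,0,0]],
    [[0,0,0],[0,0,0]]
  ]
}}

```text
time: 4.2
eef_pos: [0.4657, 0.2586, 0.2566]
eef_rot: [[1.0, 0.004, -0.0], [0.004, -1.0, -0.001], [-0.0, 0.001, -1.0]]
contact_force: [0.4, -0.5, 0.3]
width: 0.0914
grip_force: 0.0
```

```bash
python3 - <<'E'
from h import *
f=viewer.grab_frame("wrist"); save(f,"w1.png")
P=world(f)[0]
k=P[(abs(P[:,2]-.12)<.004)&(np.hypot(P[:,0]-.468,P[:,1]-.26)<.04)]
print(len(k),k.mean(0) if len(k) else 0, (k.min(0)+k.max(0))/2, k.max(0)-k.min(0))
go([.468,.259,.06],DOWN)
E
```

```text
531 [0.468 0.258 0.12 ] [0.468 0.257 0.119] [0.024 0.024 0.006]
t 4.25 pos [0.466 0.258 0.257] q [ 0.174  0.347 -0.894  1.801  0.298  1.136 -2.387] w 0.09131344237648373 F [-0.592 -0.466  1.764]
[[ 1.     0.002  0.   ]
 [ 0.002 -1.    -0.001]
 [ 0.     0.001 -1.   ]]
shift tool cm [ 0.185 -0.162 19.661] turn [ 0.001 -0.     0.002]
```

View pics/w1.png

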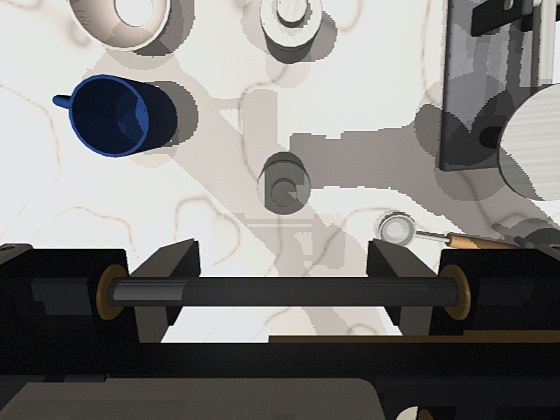

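The wrist view shows the grey tin clear at (284,183), which agrees with the estimate to about 1 mm. Descending to grip it.

{"name": "move_arm", "arguments": {
  "moves": [
    [[0.2,0,4.0],[0,0,0]],
    [[0,0,4.0],[0,0,0]],
    [[0,0,4.0],[0,0,0]],
    [[0,0,4.0],[0,0,0]],
    [[0,0,3.2],[0,0,0]],
    [[0,0,0],[0,0,0]]
  ]
}}

```text
time: 5.0
eef_pos: [0.4669, 0.2558, 0.063]
eef_rot: [[1.0, 0.001, -0.004], [0.001, -1.0, -0.003], [-0.004, 0.003, -1.0]]
contact_force: [0.3, 0.1, 0.2]
width: 0.0921
grip_force: 0.0
```

{"name": "move_arm", "arguments": {
  "moves": [
    [[0,0,0],[0,0,0]],
    [[0,0,0],[0,0,0]],
    [[0,0,0],[0,0,0]],
    [[0,0,0],[0,0,0]],
    [[0,0,0],[0,0,0]],
    [[0,0,0],[0,0,0]]
  ],
  "gripper": 1,
  "grip_force": 20
}}

```text
time: 5.75
eef_pos: [0.4682, 0.259, 0.0652]
eef_rot: [[1.0, 0.004, 0.001], [0.004, -1.0, -0.0], [0.001, 0.0, -1.0]]
contact_force: [-0.5, -1.7, 5.9]
width: 0.056
grip_force: 20.0
```

{"name": "move_arm", "arguments": {
  "moves": [
    [[0,0,-3],[0,0,0]],
    [[0,0,-4],[0,0,0]],
    [[0,0,-4],[0,0,0]],
    [[0,0,-4],[0,0,0]],
    [[0,0,0],[0,0,0]],
    [[0,0,0],[0,0,0]],
    [[0,0,0],[0,0,0]]
  ]
}}

```text
time: 6.62
eef_pos: [0.4667, 0.2583, 0.2131]
eef_rot: [[1.0, 0.004, -0.003], [0.004, -1.0, -0.001], [-0.003, 0.001, -1.0]]
contact_force: [0.7, -1.0, -1.5]
width: 0.0557
grip_force: 20.0
```

```bash
python3 - <<'E'
from h import *
f=viewer.grab_frame("side")
P=world(f)[0]
p=P[(P[:,2]>.1)&(np.hypot(P[:,0]-.468,P[:,1]-.26)<.05)]
print("zmin",np.percentile(p[:,2],[0,2,5]))
for i in range(3): viewer.grab_frame("side"); print(get_obs()["contact_force"])
go([.516,.004,.26],DOWN)
E
```

```text
zmin [0.148 0.18  0.229]
[-0.622  0.111 -1.352]
[-0.472  0.682 -1.317]
[-0.828  0.219 -1.623]
t 6.825 pos [0.467 0.259 0.214] q [ 0.085  0.376 -0.787  1.846  0.304  1.046 -2.39 ] w 0.05551333139002367 F [-0.828  0.219 -1.623]
[[ 1.     0.004 -0.001]
 [ 0.004 -1.    -0.   ]
 [-0.001  0.    -1.   ]]
shift tool cm [ 4.762 25.506 -4.608] turn [0.    0.001 0.004]
```

The lift reads about 1.4 N, so this is probably the nearly empty tin. Next, onto the pan.

{"name": "move_arm", "arguments": {
  "moves": [
    [[0,0,-1],[0,0,0]],
    [[0.8,4.25,0],[0,0,0]],
    [[0.8,4.25,0],[0,0,0]],
    [[0.8,4.25,0],[0,0,0]],
    [[0.8,4.25,0],[0,0,0]],
    [[0.8,4.25,0],[0,0,0]],
    [[0.8,4.25,0],[0,0,0]],
    [[0,0,0],[0,0,0]],
    [[0,0,0],[0,0,0]],
    [[0,0,0],[0,0,0]]
  ]
}}

```text
time: 8.07
eef_pos: [0.5167, 0.0058, 0.2251]
eef_rot: [[1.0, 0.006, 0.0], [0.006, -1.0, 0.001], [0.0, -0.0, -1.0]]
contact_force: [-0.5, -0.1, -0.5]
width: 0.0555
grip_force: 20.0
```

```bash
python3 - <<'E'
from h import *
go([.516,.004,.185],DOWN)
f=viewer.grab_frame("side");save(f,"s2.png",(220,120,420,300),3.5)
P=world(f)[0]
p=P[(abs(P[:,2]-.118)<.005)&(np.hypot(P[:,0]-.516,P[:,1]-.004)<.09)]
print(cv2.minEnclosingCircle(p[:,:2].astype(np.float32)),p[:,2].mean())
t=P[(P[:,2]>.14)&(P[:,2]<.19)&(np.hypot(P[:,0]-.516,P[:,1]-.004)<.032)]
print(np.percentile(t,[1,99],axis=0))
E
```

```text
t 8.075 pos [0.517 0.006 0.225] q [ 0.537  0.305 -0.711  1.878  0.229  1.041 -1.833] w 0.05552485325507855 F [-0.46  -0.095 -0.549]
[[ 1.     0.006  0.   ]
 [ 0.006 -1.     0.001]
 [ 0.    -0.    -1.   ]]
shift tool cm [-0.07   0.186  4.01 ] turn [-0.001 -0.     0.006]
((0.5172850489616394, 0.004689780063927174), 0.05486619472503662) 0.11867422555814437
[[ 0.49  -0.003  0.161]
 [ 0.541  0.035  0.19 ]]
```

View pics/s2.png

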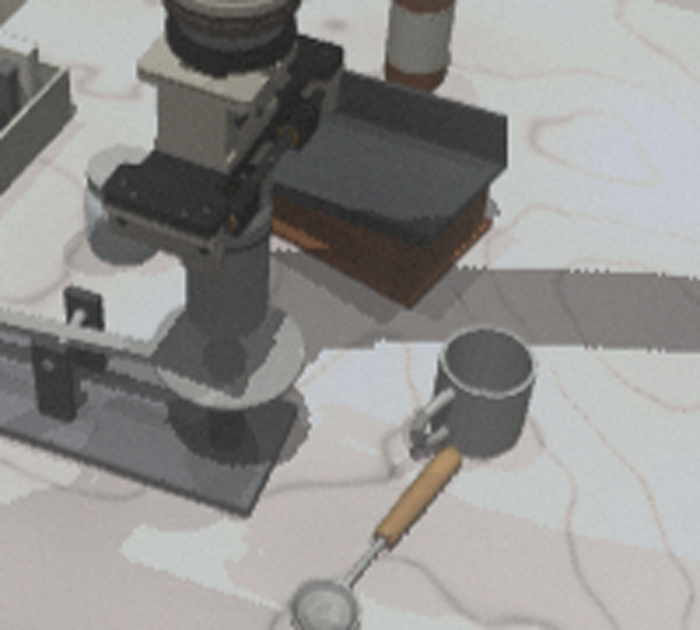

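The tin is held upright over the pan centre at (230,340) in the crop. Lowering and releasing.

{"name": "move_arm", "arguments": {
  "moves": [
    [[0,0.1,2.0],[0,0,0]],
    [[0,0,1.2],[0,0,0]],
    [[0,0,0.7],[0,0,0]],
    [[0,0,0.1],[0,0,0]],
    [[0,0,0],[0,0,0]]
  ]
}}

```text
time: 8.75
eef_pos: [0.517, 0.0034, 0.1851]
eef_rot: [[1.0, 0.004, 0.001], [0.004, -1.0, 0.0], [0.001, -0.0, -1.0]]
contact_force: [0.3, 0.2, -1.6]
width: 0.0555
grip_force: 20.0
```

{"name": "move_arm", "arguments": {
  "moves": [
    [[0,0,0],[0,0,0]],
    [[0,0,0],[0,0,0]],
    [[0,0,0],[0,0,0]],
    [[0,0,0],[0,0,0]],
    [[0,0,-2],[0,0,0]],
    [[0,0,-4],[0,0,0]],
    [[0,0,-5],[0,0,0]],
    [[0,0,-5],[0,0,0]],
    [[0,0,0],[0,0,0]],
    [[0,0,0],[0,0,0]]
  ],
  "gripper": -1
}}

```text
time: 10.0
eef_pos: [0.5163, 0.003, 0.3443]
eef_rot: [[1.0, 0.004, -0.0], [0.004, -1.0, -0.0], [-0.0, 0.0, -1.0]]
contact_force: [0.1, -0.0, -0.6]
width: 0.0915
grip_force: 0.0
```

```bash
python3 - <<'E'
from h import *
f=viewer.grab_frame("side")
P=world(f)[0]
p=P[(P[:,2]>.075)&(P[:,2]<.126)&(np.hypot(P[:,0]-.517,P[:,1]-.004)<.05)]
print("pan z",np.median(p[:,2]))
t=P[(P[:,2]>.13)&(P[:,2]<.26)&(np.hypot(P[:,0]-.517,P[:,1]-.004)<.06)]
print("top",np.percentile(t[:,2],99),t[t[:,2]>t[:,2].max()-.006].mean(0))
go([.5,.2,.33],DOWN)
E
```

```text
pan z 0.11888878613008287
top 0.2402451495689056 [0.518 0.006 0.239]
t 10.05 pos [0.516 0.003 0.344] q [ 0.589  0.19  -0.739  1.722  0.133  1.283 -1.746] w 0.09174650573101156 F [-0.241  0.593 -0.768]
[[ 1.     0.004 -0.002]
 [ 0.004 -1.    -0.   ]
 [-0.002  0.    -1.   ]]
shift tool cm [ -1.517 -19.71    1.357] turn [0.    0.002 0.004]
```

The pan stays up at 0.119 m with the tin released, so this is the nearly empty tin and it can stay. The full one is at (0.629, 0.254). It needs a tilted grasp, so I'll check whether a known kinematic model (xArm7-like) matches the arm, to judge reach.

```bash
cat > kin.py <<'E'
import numpy as np
from scipy.optimize import least_squares
from scipy.spatial.transform import Rotation as Ro
Q=np.array([[1.59,.501,-.427,1.55,.221,1.138,-.21],[.969,.315,-.602,1.603,.184,1.28,-1.231],[.174,.347,-.894,1.801,.298,1.136,-2.387],[.085,.376,-.787,1.846,.304,1.046,-2.39],[.537,.305,-.711,1.878,.229,1.041,-1.833],[.589,.19,-.739,1.722,.133,1.283,-1.746]])
X=np.array([[.157,-.630,.226],[.498,-.298,.327],[.466,.258,.257],[.467,.259,.214],[.517,.006,.225],[.516,.003,.344]])
Y=[.243,.002,.002,.004,.006,.004]
D=lambda y:Ro.from_euler('z',y).as_matrix()@np.diag([1.,-1,-1])
def dh(al,a,d,th):
    c,s,ca,sa=np.cos(th),np.sin(th),np.cos(al),np.sin(al)
    return np.array([[c,-s,0,a],[s*ca,c*ca,-sa,-d*sa],[s*sa,c*sa,ca,d*ca],[0,0,0,1]])
h=np.pi/2
def fk(q,p):
    y0,y7,L=p[:3]
    T=np.eye(4);T[:3,:3]=Ro.from_euler('z',y0).as_matrix()
    for r in zip((0,-h,h,h,h,h,-h),(0,0,0,.0525,.0775,0,.076),(.267,0,.293,0,.3425,0,.097+L),list(q[:6])+[q[6]+y7]): T=T@dh(*r)
    return T
def err(p):
    e=[]
    for q,x,y in zip(Q,X,Y):
        T=fk(q,p); e+=[(T[:3,3]-x)*5,(T[:3,:3]-D(y)).ravel()]
    return np.concatenate(e)
if __name__=="__main__":
    b=min((least_squares(err,[a,c,.17]) for a in(0,1.5,3.1,-1.5) for c in(0,1.5,3.1,-1.5)),key=lambda r:r.cost)
    print(b.cost,b.x); print(np.round(b.fun.reshape(-1,12)[:,:3]/5,3))
E
python3 kin.py
```

```text
33.21253044640885 [ 0.17854128 -4.55037961  0.16823616]
[[-0.073  1.206 -0.082]
 [-0.041  0.642 -0.057]
 [ 0.141 -0.484  0.144]
 [ 0.172 -0.486  0.197]
 [ 0.148  0.095  0.234]
 [ 0.067  0.067  0.052]]
```

```bash
cat > kin2.py <<'E'
import itertools, kin
from kin import *
res=[]
Q0=Q.copy()
for s in itertools.product((1,-1),repeat=7):
    if s[1]!=1 and s[3]!=1 : pass
    kin.Q=Q0*np.array(s)
    for c in (0,1.57,3.14,-1.57):
        r=least_squares(err,[0,c,.17],max_nfev=15); res.append((r.cost,s,r.x))
res.sort(key=lambda r:r[0])
for r in res[:4]: print(r)
E
time python3 kin2.py
```

```text
(np.float64(3.328862044880046), (-1, 1, -1, 1, -1, 1, -1), array([-0.0445886 ,  4.59717877,  0.19713108]))
(np.float64(3.3288620449089135), (-1, 1, -1, 1, -1, 1, -1), array([-0.04458899,  4.59717817,  0.19713108]))
(np.float64(3.328862044999039), (-1, 1, -1, 1, -1, 1, -1), array([-0.0445851 , -1.68600125,  0.19713116]))
(np.float64(3.3288620456017837), (-1, 1, -1, 1, -1, 1, -1), array([-0.04458224, -1.68599691,  0.19713122]))
real	0m12.235s
user	0m12.556s
sys	0m0.084s
```

```bash
cat > kin3.py <<'E'
from kin import Q,X,Y,D,dh,h,np,Ro,least_squares
S=np.array([-1,1,-1,1,-1,1,-1])
def fk(q,p):
    o=p[:7]; d1,d3,a4,a5,d5,a7,d7=p[7:14]
    T=np.eye(4); q=S*q+o
    for r in zip((0,-h,h,h,h,h,-h),(0,0,0,a4,a5,0,a7),(d1,0,d3,0,d5,0,d7),q): T=T@dh(*r)
    return T
P0=np.array([0,0,0,0,0,0,-1.69,.267,.293,.0525,.0775,.3425,.076,.29])
def err(p):
    e=[]
    for q,x,y in zip(Q,X,Y):
        T=fk(q,p); e+=[(T[:3,3]-x)*500,(T[:3,:3]-D(y)).ravel()*200]
    return np.concatenate(e+[(p-P0)[:7]*.5,(p-P0)[7:]*10])
if __name__=="__main__":
    out=[]
    for o5 in(0,h,-h):
      for o7 in(0,h,-h,2*h):
        for z in (0,1):
          p=P0.copy();p[4]=o5;p[6]=o7
          if z:p[9:11]=0;p[12]=0
          out.append(least_squares(err,p))
    out.sort(key=lambda r:r.cost)
    for b in out[:4]: print(b.cost,np.round(b.x,3))
    b=out[0]; print(np.round(b.fun[:72].reshape(-1,12)[:,:3]/500,4)); np.save("p.npy",b.x)
E
python3 kin3.py
```

```text
10.20175794196668 [-3.800e-02  5.000e-03 -3.141e+00  3.139e+00  3.138e+00 -1.000e-03
 -1.607e+00  2.700e-01  5.140e-01  4.000e-03  6.000e-03  4.760e-01
 -8.000e-03  2.900e-01]
10.201757942213632 [-3.800e-02  5.000e-03 -3.141e+00  3.139e+00  3.138e+00 -1.000e-03
 -1.607e+00  2.700e-01  5.140e-01  4.000e-03  6.000e-03  4.760e-01
 -8.000e-03  2.900e-01]
381.88867095049636 [ 3.029  0.015 -3.076  2.819  3.134  0.317  1.45   0.07  -0.453 -0.285
 -0.197  0.451 -1.176 -0.545]
381.88867432463036 [ 3.029  0.015 -3.076  2.819  3.134  0.317  1.45   0.07  -0.453 -0.285
 -0.197  0.451 -1.176 -0.546]
[[-0.0015  0.0002  0.0003]
 [-0.      0.0006 -0.0001]
 [ 0.0016 -0.0006  0.0006]
 [ 0.0005 -0.0004  0.0004]
 [-0.0013  0.0011 -0.0001]
 [ 0.001   0.002  -0.0011]]
```

The arm is an SRS type and the fit is within about 2 mm. I'll use the model to check the tilted pick and lay poses.

```bash
cat > plan.py <<'E'
from h import *
from kin3 import fk, least_squares
p=np.load("p.npy")
lo=np.array([-2.88,-.31,-1.54,.2,-1.41,.19,-2.57]);hi=np.array([2.88,2.03,1.56,2.42,4.55,2.02,2.57])
Z=np.array([0,0,1.])
def pick(T,hz,beta,al,back=0,d=.011):
    hh=np.array([np.cos(beta),np.sin(beta),0]); z=np.sin(al)*hh-np.cos(al)*Z; y=-np.cross(Z,hh)
    R=np.stack([np.cross(y,z),y,z],1); return np.array([*T,hz])+(d-back)*z,R,hh
AZ=-.19; SL=.18
CX=np.array([np.cos(AZ),np.sin(AZ),0]);CY=np.cross(Z,CX);N=np.cos(SL)*Z+np.sin(SL)*CX
MID=np.array([.556,-.287,.0565]); DOWNH=np.cross(CY,N)
LOAD=MID-.06*DOWNH
def lay(R,hh,hz,gap=.002,up=0,d=.011):
    A=np.stack([hh,np.cross(Z,hh),Z],1); B=np.stack([-N,np.cross(CY,-N),CY],1)
    R2=B@A.T@R
    g=LOAD+N*(.028+gap)+CY*(hz-.05)   # grip axis point
    return g+R2[:,2]*d+Z*up,R2
def ik(x,R,q0):
    best=None
    for s in range(6):
        q=q0 if s==0 else np.clip(q0+np.random.default_rng(s).normal(0,.5,7),lo+.01,hi-.01)
        r=least_squares(lambda q:np.r_[(fk(q,p)[:3,3]-x)*10,(fk(q,p)[:3,:3]-R).ravel(),(q-q0)*.003],q,bounds=(lo,hi))
        if best is None or r.cost<best.cost: best=r
        if best.cost<2e-4: break
    return best.x,np.abs(fk(best.x,p)[:3,3]-x).max(),np.abs(fk(best.x,p)[:3,:3]-R).max()
E
python3 - <<'E'
from plan import *
q0=np.array(get_obs()["joint_positions"])
T=(.629,.254);hz=.052
for al in(.8,.96):
  for b in(0,.3,.6):
    x,R,hh=pick(T,hz,b,al); x2,R2=lay(R,hh,hz)
    for n,a in(("pre",(x-.12*R[:,2],R)),("pick",(x,R)),("carry",(np.array([.5,.1,.42]),R)),("layup",(x2+.15*Z,R2)),("lay",(x2,R2))):
        print(al,b,n,*ik(*a,q0))
E
```

```text
0.8 0 pre [-1.435  0.574  0.912  2.1    0.25   0.19  -2.57 ] 0.004501109960712679 0.10675974571489953
0.8 0 pick [-1.303  0.901  0.964  1.969 -1.41   0.19  -1.02 ] 0.003225290809381179 0.10563081608977927
0.8 0 carry [ 0.189 -0.31  -0.431  2.122  0.087  0.521 -1.907] 1.0668192397256249e-06 9.860918330772961e-06
0.8 0 layup [ 0.565  0.504 -0.594  1.789  1.013  1.441 -0.552] 1.8951260277733084e-07 5.294079314183131e-06
0.8 0 lay [ 0.471  0.716 -0.476  1.853  1.131  1.289 -0.785] 1.725053159207235e-07 4.497577433048433e-06
0.8 0.3 pre [-1.154  0.433  0.805  2.18  -1.41   0.19  -0.436] 0.005837584545426655 0.1430442769332061
0.8 0.3 pick [-0.886  0.661  0.552  1.967 -1.41   0.19  -0.466] 0.005880729384551517 0.19098041646941544
0.8 0.3 carry [ 0.211 -0.301 -0.281  2.131 -0.5    0.562 -1.039] 4.0682240891321e-07 1.4770926493740122e-05
0.8 0.3 layup [ 0.565  0.504 -0.594  1.789  1.013  1.441 -0.552] 1.8951277996892557e-07 5.294075189423569e-06
0.8 0.3 lay [ 0.471  0.716 -0.476  1.853  1.131  1.289 -0.785] 1.7250574418925524e-07 4.497580497387146e-06
0.8 0.6 pre [ 0.817  1.171 -1.54   2.224
[... 1406 characters left out ...]
0.453] 2.1739592476199832e-07 5.385320186915288e-06
0.96 0.3 lay [ 0.573  0.688 -0.538  1.835  1.026  1.219 -0.674] 1.9510300730551933e-07 4.621524588854786e-06
0.96 0.6 pre [ 0.917  1.428 -1.54   2.318  2.209  0.746 -2.57 ] 0.0044948748638766745 0.12220873625643147
0.96 0.6 pick [ 0.704  1.744 -1.54   2.152  2.482  0.991 -2.57 ] 0.0016372396112373441 0.03598666220060687
0.96 0.6 carry [ 0.45  -0.262 -0.29   2.195 -1.151  0.766 -0.122] 8.062514091355943e-07 2.2776375736333065e-05
0.96 0.6 layup [ 0.663  0.488 -0.651  1.754  0.891  1.394 -0.453] 2.173959105511436e-07 5.38532018388993e-06
0.96 0.6 lay [ 0.573  0.688 -0.538  1.835  1.026  1.219 -0.674] 1.951029516833458e-07 4.62152475037142e-06
```

```bash
python3 - <<'E'
from plan import *
q0=np.array(get_obs()["joint_positions"])
F=np.diag([-1.,-1,1])
qc=np.array([.6,.8,-.6,1.9,.6,1.1,-1.])
for T in((.629,.254),(.468,.259),(.55,.26)):
 for al in(.5,.7,.9):
  for b in np.arange(-3.0,3.2,.5):
   for fl in(0,1):
    hz=.055
    x,R,hh=pick(T,hz,b,al)
    if fl:R=R@F
    q,e,r=ik(x,R,qc)
    if e>.002 or r>.02: continue
    q1,e1,r1=ik(x-.1*R[:,2],R,q)
    x2,R2=lay(R,hh,hz); q2,e2,r2=ik(x2,R2,q)
    print(T,al,round(b,1),fl,q,"pre",e1<.002 and r1<.02,"lay",e2<.002 and r2<.02)
E
```

```text
(0.629, 0.254) 0.5 -3.0 0 [ 0.105  1.232 -1.072  1.187  0.72   1.653  0.837] pre True lay True
(0.629, 0.254) 0.5 -3.0 1 [-0.107  1.031 -0.535  1.185  0.292  1.506 -2.04 ] pre True lay True
(0.629, 0.254) 0.5 -2.5 0 [ 0.009  1.207 -1.021  1.19   0.856  1.724  1.247] pre True lay True
(0.629, 0.254) 0.5 -2.5 1 [-0.18   1.036 -0.554  1.188  0.499  1.559 -1.689] pre True lay True
(0.629, 0.254) 0.5 -2.0 0 [-0.049  1.15  -0.971  1.285  1.002  1.68   1.631] pre True lay True
(0.629, 0.254) 0.5 -2.0 1 [-0.221  1.    -0.582  1.283  0.711  1.506 -1.358] pre True lay True
(0.629, 0.254) 0.5 -1.5 1 [-0.22   0.94  -0.626  1.443  0.924  1.374 -1.063] pre True lay True
(0.629, 0.254) 0.5 -1.0 0 [-1.351  1.243  1.297  1.627 -0.833  0.968 -2.57 ] pre True lay True
(0.629, 0.254) 0.5 -1.0 1 [-0.17   0.872 -0.683  1.63   1.14   1.191 -0.791] pre True lay True
(0.629, 0.254) 0.5 -0.5 0 [-1.118  0.803  0.73   1.795 -0.154  0.442 -2.57 ] pre True lay True
(0.629, 0.254) 0.5 -0.5 1 [-0.067  0.814 -0.748  1.803  1.356  0.97  -0.509] pre True lay True
(0.629, 0.254) 0.5 0.0 0 [-0.749  0.627  0.297  1.912  
[... 17539 characters left out ...]
92 -1.263  1.961  0.64   0.448 -0.628] pre True lay True
(0.55, 0.26) 0.9 1.5 1 [ 0.441  0.878 -0.711  1.963 -0.835  0.509 -2.499] pre True lay True
(0.55, 0.26) 0.9 2.0 0 [ 0.626  1.384 -1.3    1.686  0.463  0.974 -0.143] pre True lay True
(0.55, 0.26) 0.9 2.0 1 [ 0.283  0.937 -0.595  1.686 -0.467  0.973 -2.549] pre True lay True
(0.55, 0.26) 0.9 2.5 0 [ 0.417  1.384 -1.244  1.423  0.414  1.416  0.209] pre True lay True
(0.55, 0.26) 0.9 2.5 1 [ 0.129  1.036 -0.569  1.422 -0.212  1.365 -2.443] pre True lay True
(0.55, 0.26) 0.9 3.0 0 [ 0.2    1.384 -1.18   1.22   0.489  1.775  0.534] pre True lay True
(0.55, 0.26) 0.9 3.0 1 [-0.043  1.113 -0.543  1.218  0.012  1.677 -2.225] pre True lay True
```

Leaning outward is out of range at j6, and leaning from the -y side at the tin's present place would crowd the cups and the pan tin. I'll pick it vertically, stand it at a clear spot near (0.38, 0.32), and regrasp it there at a tilt. First the model check for that spot.

```bash
python3 - <<'E'
from plan import *
qc=np.array([.6,.9,-.9,1.9,.6,.8,-.6])
for T in((.38,.32),(.40,.33)):
 for b in(1.38,1.6,1.8):
  for al in (.7,.8):
    hz=.055
    x,R,hh=pick(T,hz,b,al); x2,R2=lay(R,hh,hz)
    q=qc
    print(T,b,al)
    for n,a in(("pick",(x,R)),("lift",(x+.3*Z,R)),("mid",(np.array([.45,0,.45]),R2)),("layup",(x2+.15*Z,R2)),("lay",(x2,R2)),("ret",(x2-.12*R2[:,2],R2))):
        q,e,r=ik(*a,q); print(" ",n,q,"OK" if e<.002 and r<.02 else "BAD")
E
```

```text
(0.38, 0.32) 1.38 0.7
  pick [ 0.616  1.307 -1.441  2.352  1.777  0.643 -2.077] OK
  lift [ 0.389 -0.112 -0.753  2.103 -0.881  0.928 -0.083] OK
  mid [-0.01   0.263 -0.506  1.622  0.722  1.959 -0.609] OK
  layup [ 0.331  0.481 -0.33   1.809  1.007  1.395 -0.564] OK
  lay [ 0.29   0.711 -0.281  1.86   1.117  1.259 -0.813] OK
  ret [ 0.194  0.633 -0.359  1.777  0.987  1.439 -0.754] OK
(0.38, 0.32) 1.38 0.8
  pick [ 0.683  1.505 -1.493  2.375  1.877  0.716 -2.025] OK
  lift [ 0.467 -0.117 -0.781  2.152 -1.039  0.941  0.077] OK
  mid [ 0.055  0.24  -0.54   1.606  0.654  1.921 -0.587] OK
  layup [ 0.389  0.463 -0.363  1.788  0.93   1.363 -0.498] OK
  lay [ 0.343  0.683 -0.31   1.852  1.051  1.209 -0.742] OK
  ret [ 0.259  0.594 -0.386  1.766  0.924  1.393 -0.678] OK
(0.38, 0.32) 1.6 0.7
  pick [ 0.492  0.899 -1.108  2.258  0.593  0.19  -0.861] OK
  lift [ 0.593 -0.011 -0.969  2.036 -0.807  1.033  0.056] OK
  mid [ 0.114  0.286 -0.667  1.622  0.746  1.989 -0.645] OK
  layup [ 0.45   0.506 -0.488  1.81   1.059  1.453 -0.599] OK
  lay [ 0.397  0.737 -0.425  1.861  1.182  1.335 -0.848] OK
  r
[... 2817 characters left out ...]
23 -0.616] OK
  lift [ 0.811  0.489 -1.54   1.918 -0.188  0.928 -0.329] OK
  mid [ 0.217  0.314 -0.81   1.623  0.771  2.02  -0.682] OK
  layup [ 0.55   0.538 -0.627  1.81   1.108  1.51  -0.629] OK
  lay [ 0.488  0.771 -0.55   1.861  1.238  1.406 -0.876] OK
  ret [ 0.386  0.697 -0.632  1.779  1.1    1.565 -0.829] OK
(0.4, 0.33) 1.8 0.8
  pick [ 0.565  1.129 -1.211  2.13   0.546  0.417 -0.554] OK
  lift [ 0.837  0.536 -1.54   1.946 -0.265  0.887 -0.243] OK
  mid [ 0.402  0.341 -1.022  1.607  0.741  2.02  -0.716] OK
  layup [ 0.724  0.579 -0.835  1.79   1.104  1.551 -0.616] OK
  lay [ 0.646  0.803 -0.734  1.854  1.252  1.444 -0.85 ] OK
  ret [ 0.554  0.719 -0.82   1.768  1.112  1.596 -0.804] OK
```

{"name": "move_arm", "arguments": {
  "moves": [
    [[1.9,-4.2,0],[0,0,0]],
    [[1.9,-4.2,0],[0,0,0]],
    [[1.9,-4.2,0.5],[0,0,0]],
    [[1.9,-4.2,1.5],[0,0,0]],
    [[1.9,-4.2,2],[0,0,0]],
    [[1.8,-4.1,3],[0,0,0]],
    [[0,0,0],[0,0,0]],
    [[0,0,0],[0,0,0]]
  ]
}}

```text
time: 11.05
eef_pos: [0.6281, 0.2541, 0.2732]
eef_rot: [[1.0, 0.004, -0.003], [0.004, -1.0, -0.001], [-0.003, 0.001, -1.0]]
contact_force: [1.0, 0.3, -0.3]
width: 0.0917
grip_force: 0.0
```

```bash
python3 - <<'E'
from h import *
f=viewer.grab_frame("wrist"); save(f,"w2.png",(150,0,410,250),2)
P=world(f)[0]
for c in((.629,.254),(.733,.269)):
    k=P[(abs(P[:,2]-.12)<.004)&(np.hypot(P[:,0]-c[0],P[:,1]-c[1])<.04)]; print(len(k),(k.min(0)+k.max(0))/2)
go([.629,.254,.065],DOWN)
E
```

```text
482 [0.628 0.252 0.119]
634 [0.732 0.267 0.119]
t 11.1 pos [0.629 0.253 0.274] q [ 0.059  0.584 -0.743  1.41   0.398  1.301 -2.274] w 0.09200704718080475 F [-0.457 -0.69  -0.448]
[[ 1.     0.003 -0.001]
 [ 0.003 -1.    -0.001]
 [-0.001  0.001 -1.   ]]
shift tool cm [ 0.04  -0.082 20.932] turn [0.001 0.001 0.003]
```

View pics/w2.png

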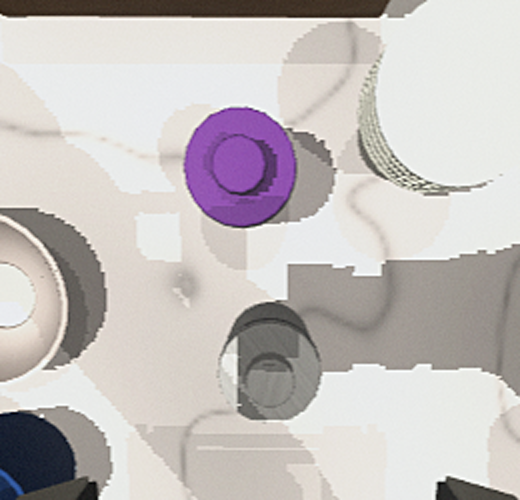

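The grey tin at (270,370) in the crop fits; the purple one at (240,165) is the look-alike and stays untouched. Gripping the grey tin vertically and moving it to the free spot at (0.468, 0.259). From there a regrasp with the hand leaning from +x/-y has comfortable joint angles.

{"name": "move_arm", "arguments": {
  "moves": [
    [[0,-0.1,4.2],[0,0,0]],
    [[0,0,4.2],[0,0,0]],
    [[0,0,4.2],[0,0,0]],
    [[0,0,4.2],[0,0,0]],
    [[0,0,4.1],[0,0,0]],
    [[0,0,0],[0,0,0]],
    [[0,0,0],[0,0,0]]
  ]
}}

```text
time: 11.98
eef_pos: [0.6303, 0.2553, 0.0681]
eef_rot: [[1.0, 0.002, 0.003], [0.002, -1.0, 0.001], [0.003, -0.001, -1.0]]
contact_force: [0.8, 0.6, 0.7]
width: 0.0917
grip_force: 0.0
```

{"name": "move_arm", "arguments": {
  "moves": [
    [[0,0,0],[0,0,0]],
    [[0,0,0],[0,0,0]],
    [[0,0,0],[0,0,0]],
    [[0,0,0],[0,0,0]],
    [[0,0,0],[0,0,0]],
    [[0,0,-2],[0,0,0]],
    [[0,0,-2],[0,0,0]],
    [[0,0,0],[0,0,0]],
    [[0,0,0],[0,0,0]],
    [[0,0,0],[0,0,0]]
  ],
  "gripper": 1,
  "grip_force": 25
}}

```text
time: 13.22
eef_pos: [0.6282, 0.2552, 0.1049]
eef_rot: [[1.0, 0.004, -0.001], [0.004, -1.0, -0.001], [-0.001, 0.001, -1.0]]
contact_force: [0.6, -0.1, -3.9]
width: 0.0555
grip_force: 24.9
```

```bash
python3 - <<'E'
from h import *
go([.468,.262,.105],DOWN)
E
```

```text
t 13.225 pos [0.628 0.255 0.105] q [ 0.018  0.742 -0.667  1.558  0.512  1.023 -2.36 ] w 0.05552557184070724 F [ 0.589 -0.104 -3.931]
[[ 1.     0.004 -0.001]
 [ 0.004 -1.    -0.001]
 [-0.001  0.001 -1.   ]]
shift tool cm [-16.017  -0.741   0.012] turn [0.001 0.001 0.004]
```

About 3.9 N, so this is the full one. Setting it down at the regrasp spot.

{"name": "move_arm", "arguments": {
  "moves": [
    [[-3.2,-0.1,0],[0,0,0]],
    [[-3.2,-0.1,0],[0,0,0]],
    [[-3.2,-0.1,0],[0,0,0]],
    [[-3.2,-0.1,0],[0,0,0]],
    [[-3.2,-0.1,0],[0,0,0]],
    [[0,0,0],[0,0,0]],
    [[0,0,2.0],[0,0,0]],
    [[0,0,1.3],[0,0,0]],
    [[0,0,0.6],[0,0,0]],
    [[0,0,0],[0,0,0]],
    [[0,0,0],[0,0,0]]
  ]
}}

```text
time: 14.6
eef_pos: [0.469, 0.2604, 0.067]
eef_rot: [[1.0, 0.004, 0.0], [0.004, -1.0, 0.001], [0.0, -0.001, -1.0]]
contact_force: [-0.0, -0.1, -3.6]
width: 0.0556
grip_force: 24.9
```

{"name": "move_arm", "arguments": {
  "moves": [
    [[0,0,0],[0,0,0]],
    [[0,0,0],[0,0,0]],
    [[0,0,0],[0,0,0]],
    [[0,0,0],[0,0,0]],
    [[0,0,-3],[0,0,0]],
    [[0,0,-6],[0,0,0]],
    [[0,0,-6],[0,0,0]],
    [[0,0,-6],[0,0,0]],
    [[0,0,0],[0,0,0]]
  ],
  "gripper": -1
}}

```text
time: 15.72
eef_pos: [0.4713, 0.2622, 0.282]
eef_rot: [[1.0, 0.004, 0.009], [0.004, -1.0, 0.004], [0.009, -0.004, -1.0]]
contact_force: [0.2, -0.2, -0.2]
width: 0.0917
grip_force: 0.0
```

```bash
python3 - <<'E'
from plan import *
f=viewer.grab_frame("side")
P=world(f)[0]
k=P[(abs(P[:,2]-.12)<.005)&(np.hypot(P[:,0]-.468,P[:,1]-.262)<.05)]; print(len(k),(k.min(0)+k.max(0))/2)
b=P[(P[:,2]>.03)&(P[:,2]<.09)&(np.hypot(P[:,0]-.468,P[:,1]-.262)<.05)]
A=np.c_[2*b[:,:2],np.ones(len(b))]; print("body",np.linalg.lstsq(A,(b[:,:2]**2).sum(1),rcond=None)[0][:2])
T=(.468,.260);hz=.055
q=np.array(get_obs()["joint_positions"])
for be in(2.2,2.5):
    x,R,hh=pick(T,hz,be,.8); print(be,x,x-.14*R[:,2])
    pre=x-.14*R[:,2]
    go(pre,R)
    Rd=np.stack([hh,-np.cross(Z,hh),-Z],1)
    for n,a in(("yawed",(get_obs()["eef_pos"],Rd)),("pre",(pre,R)),("pick",(x,R))):
        q1,e,r=ik(*a,q); print(n,q1,e,r)
E
```

```text
115 [0.469 0.261 0.12 ]
body [0.47  0.261]
2.2 [0.463 0.266 0.047] [0.522 0.185 0.145]
t 15.775 pos [0.47  0.261 0.279] q [ 0.103  0.301 -0.797  1.768  0.236  1.164 -2.332] w 0.09182824970843567 F [-0.331 -0.527 -0.483]
[[ 1.     0.004  0.005]
 [ 0.004 -1.     0.001]
 [ 0.005 -0.001 -1.   ]]
shift tool cm [ 5.15   7.599 13.446] turn [ 0.874  0.44  -2.054]
yawed [ 0.444  0.633 -1.443  1.769  0.649  1.34  -0.511] 3.5297201350648066e-07 6.624919906661475e-06
pre [ 0.726  1.309 -1.485  1.676  0.519  1.313 -0.138] 3.132532128136134e-07 9.35278909608428e-06
pick [ 0.628  1.395 -1.378  1.821  0.636  1.063 -0.221] 2.8440995031298044e-07 1.0552757199078222e-05
2.5 [0.462 0.265 0.047] [0.542 0.205 0.145]
t 15.775 pos [0.47  0.261 0.279] q [ 0.103  0.301 -0.797  1.768  0.236  1.164 -2.332] w 0.09182824970843567 F [-0.331 -0.527 -0.483]
[[ 1.     0.004  0.005]
 [ 0.004 -1.     0.001]
 [ 0.005 -0.001 -1.   ]]
shift tool cm [ 7.124  5.663 13.459] turn [ 0.99   0.325 -2.325]
yawed [ 0.454  0.697 -1.51   1.769  0.712  1.384 -0.268] 3.7086894028037776e-07 7.443941648976882e-06
pre [ 0.545  1.31  -1.432  1.486  0.5    1.539  0.087] 2.8339538049593216e-07 1.0809789192600672e-05
pick [ 0.514  1.397 -1.36   1.691  0.594  1.291  0.01 ] 2.493717631835146e-07 1.1398312822707979e-05
```

{"name": "move_arm", "arguments": {
  "moves": [
    [[0,0,0],[0,0,-0.183]],
    [[0,0,0],[0,0,-0.183]],
    [[0,0,0],[0,0,-0.183]],
    [[0,0,0],[0,0,-0.183]],
    [[0,0,0],[0,0,-0.183]],
    [[0,0,0],[0,0,-0.183]],
    [[0,0,0],[0,0,-0.183]],
    [[0,0,0],[0,0,-0.183]],
    [[0,0,0],[0,0,-0.183]],
    [[0,0,0],[0,0,-0.183]],
    [[0,0,0],[0,0,-0.183]],
    [[0,0,0],[0,0,-0.183]]
  ]
}}

```text
time: 17.27
eef_pos: [0.4679, 0.2594, 0.275]
eef_rot: [[-0.594, 0.805, -0.002], [0.805, 0.594, -0.001], [0.001, -0.003, -1.0]]
contact_force: [-0.2, -0.4, 0.3]
width: 0.0915
grip_force: 0.0
```

```bash
python3 - <<'E'
from plan import *
x,R,hh=pick((.469,.261),.055,2.2,.8); pre=x-.14*R[:,2]
go([*pre[:2],.279],np.stack([hh,-np.cross(Z,hh),-Z],1)); go(pre,R)
E
```

```text
t 17.275 pos [0.468 0.259 0.275] q [ 0.4    0.498 -1.265  1.766  0.498  1.256 -0.358] w 0.09151376322442296 F [-0.219 -0.442  0.295]
[[-0.594  0.805 -0.002]
 [ 0.805  0.594 -0.001]
 [ 0.001 -0.003 -1.   ]]
shift tool cm [-9.193  0.127 -0.406] turn [-0.003 -0.001  0.006]
t 17.275 pos [0.468 0.259 0.275] q [ 0.4    0.498 -1.265  1.766  0.498  1.256 -0.358] w 0.09151376322442296 F [-0.219 -0.442  0.295]
[[-0.594  0.805 -0.002]
 [ 0.805  0.594 -0.001]
 [ 0.001 -0.003 -1.   ]]
shift tool cm [-9.203  0.161 13.006] turn [-0.005  0.799  0.005]
```

{"name": "move_arm", "arguments": {
  "moves": [
    [[-4.6,0.1,0],[0,0,0]],
    [[-4.6,0,0],[0,0,0]],
    [[0,0,0],[0,0.16,0]],
    [[0,0,0],[0,0.16,0]],
    [[0,0,0],[0,0.16,0]],
    [[0,0,0],[0,0.16,0]],
    [[0,0,0],[0,0.16,0]],
    [[0,0,0],[0,0,0]]
  ]
}}

```text
time: 18.27
eef_pos: [0.5242, 0.1833, 0.2714]
eef_rot: [[-0.401, 0.812, -0.425], [0.565, 0.584, 0.583], [0.721, -0.006, -0.693]]
contact_force: [-0.2, 0.7, -0.4]
width: 0.0918
grip_force: 0.0
```

```bash
python3 - <<'E'
from plan import *
x,R,hh=pick((.469,.261),.055,2.2,.8); pre=x-.14*R[:,2]
go(pre,R); go(x,R)
E
```

```text
t 18.275 pos [0.524 0.183 0.271] q [ 0.742  1.008 -1.322  1.511  0.169  1.439  0.111] w 0.09177073488616981 F [-0.191  0.711 -0.393]
[[-0.401  0.812 -0.425]
 [ 0.565  0.584  0.583]
 [ 0.721 -0.006 -0.693]]
shift tool cm [-8.936  0.183  8.967] turn [-0.    -0.005 -0.008]
t 18.275 pos [0.524 0.183 0.271] q [ 0.742  1.008 -1.322  1.511  0.169  1.439  0.111] w 0.09177073488616981 F [-0.191  0.711 -0.393]
[[-0.401  0.812 -0.425]
 [ 0.565  0.584  0.583]
 [ 0.721 -0.006 -0.693]]
shift tool cm [-9.013  0.189 22.967] turn [-0.    -0.005 -0.008]
```

{"name": "move_arm", "arguments": {
  "moves": [
    [[-3,0.1,3],[0,0,0]],
    [[-3,0.1,3],[0,0,0]],
    [[-3,0,3],[0,0,0]],
    [[0,0,0],[0,0,0]],
    [[0,0,3.5],[0,0,0]],
    [[0,0,3.5],[0,0,0]],
    [[0,0,3.5],[0,0,0]],
    [[0,0,2.5],[0,0,0]],
    [[0,0,0],[0,0,0]],
    [[0,0,0],[0,0,0]]
  ]
}}

```text
time: 19.52
eef_pos: [0.471, 0.2644, 0.061]
eef_rot: [[-0.412, 0.809, -0.419], [0.564, 0.588, 0.58], [0.716, 0.003, -0.698]]
contact_force: [0.1, -0.6, 0.0]
width: 0.0918
grip_force: 0.0
```

```bash
python3 - <<'E'
from plan import *
x,R,hh=pick((.469,.261),.055,2.2,.8)
go(x,R)
f=viewer.grab_frame("side");save(f,"s3.png",(170,160,370,360),3)
E
```

```text
t 19.525 pos [0.471 0.264 0.061] q [ 0.619  1.205 -1.153  1.724  0.333  1.04   0.127] w 0.09181440150314135 F [ 0.072 -0.625  0.036]
[[-0.412  0.809 -0.419]
 [ 0.564  0.588  0.58 ]
 [ 0.716  0.003 -0.698]]
shift tool cm [-0.537 -0.362  1.404] turn [0.002 0.002 0.002]
```

View pics/s3.png

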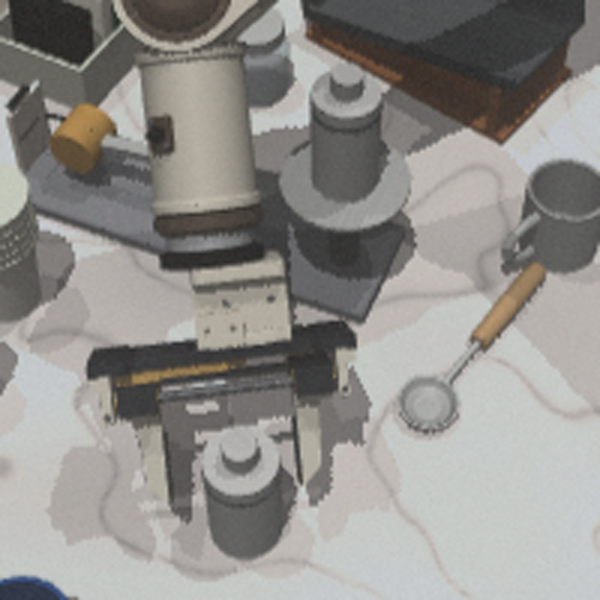

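The open fingers straddle the full tin at (242,490) in the crop, with the knob clear of the gripper body. The nearly empty tin stands centred on the pan. Advancing the last bit, gripping and lifting.

{"name": "move_arm", "arguments": {
  "moves": [
    [[-0.5,-0.3,1.3],[0,0,0]],
    [[0,0,0],[0,0,0]],
    [[0,0,0],[0,0,0]]
  ]
}}

```text
time: 19.95
eef_pos: [0.4634, 0.2671, 0.0462]
eef_rot: [[-0.409, 0.809, -0.422], [0.563, 0.588, 0.58], [0.718, -0.0, -0.696]]
contact_force: [0.1, 0.5, 0.4]
width: 0.0916
grip_force: 0.0
```

{"name": "move_arm", "arguments": {
  "moves": [
    [[0,0,0],[0,0,0]],
    [[0,0,0],[0,0,0]],
    [[0,0,0],[0,0,0]],
    [[0,0,0],[0,0,0]],
    [[0,0,0],[0,0,0]],
    [[0,0,0],[0,0,0]]
  ],
  "gripper": 1,
  "grip_force": 35
}}

```text
time: 20.7
eef_pos: [0.4633, 0.2672, 0.0463]
eef_rot: [[-0.41, 0.808, -0.422], [0.563, 0.589, 0.58], [0.717, -0.0, -0.697]]
contact_force: [0.4, -0.0, 0.7]
width: 0.055
grip_force: 35.0
```

```bash
python3 - <<'E'
from plan import *
o=get_obs();go(np.array(o["eef_pos"])+[0,0,.36])
np.savez("grip.npz",x=o["eef_pos"],R=o["eef_rot"])
q=np.array(o["joint_positions"]);R=np.array(o["eef_rot"])
for u in(.1,.2,.3,.36): q,e,r=ik(np.array(o["eef_pos"])+[0,0,u],R,q);print(u,q,e,r)
E
```

```text
t 20.7 pos [0.463 0.267 0.046] q [ 0.614  1.221 -1.138  1.739  0.344  1.015  0.128] w 0.054978718379275426 F [ 0.371 -0.022  0.697]
[[-0.41   0.808 -0.422]
 [ 0.563  0.589  0.58 ]
 [ 0.717 -0.    -0.697]]
shift tool cm [ 25.826  -0.007 -25.081] turn [0. 0. 0.]
0.1 [ 0.602  1.055 -1.274  1.806  0.227  1.058 -0.008] 5.0327629813606833e-08 6.652539957796577e-07
0.2 [ 0.647  0.947 -1.392  1.752  0.138  1.185 -0.063] 5.1818291685323814e-08 4.773510933462927e-07
0.3 [ 0.679  0.853 -1.494  1.658  0.056  1.323 -0.123] 5.274080933093117e-08 6.02476353047033e-07
0.36 [ 0.688  0.8   -1.54   1.582  0.008  1.409 -0.158] 3.3995215364956977e-08 4.1930438354664443e-07
```

{"name": "move_arm", "arguments": {
  "moves": [
    [[2.0,0,-1.9],[0,0,0]],
    [[3.0,0,-2.9],[0,0,0]],
    [[3.0,0,-2.9],[0,0,0]],
    [[3.0,0,-2.9],[0,0,0]],
    [[3.0,0,-2.9],[0,0,0]],
    [[3.0,0,-2.9],[0,0,0]],
    [[3.0,0,-2.9],[0,0,0]],
    [[2.5,0,-2.4],[0,0,0]],
    [[0,0,0],[0,-0.16,0]],
    [[0,0,0],[0,-0.16,0]],
    [[0,0,0],[0,-0.16,0]],
    [[0,0,0],[0,-0.16,0]]
  ]
}}

```text
time: 22.2
eef_pos: [0.4613, 0.2688, 0.3603]
eef_rot: [[-0.582, 0.808, -0.09], [0.798, 0.589, 0.124], [0.153, 0.001, -0.988]]
contact_force: [-0.2, 0.2, -4.9]
width: 0.0552
grip_force: 35.0
```

```bash
cat > tgt.py <<'E'
from plan import *
g=np.load("grip.npz"); Rp=g["R"]; h0=np.array([np.cos(2.2),np.sin(2.2),0])
# tin pose in tool frame from the grip (tin upright at .469,.261)
A=np.stack([h0,np.cross(Z,h0),Z],1); B=np.stack([-N,np.cross(CY,-N),CY],1)
R2=B@A.T@Rp
m=Rp.T@(np.array([.469,.261,.05])-g["x"])   # tin mid in tool frame
def xt(gap=.002,up=0): return LOAD+N*(.028+gap)+Z*up-R2@m
E
python3 - <<'E'
from tgt import *
print("m",m,"R2",R2,"lay",xt())
o=get_obs();R=np.array(o["eef_rot"])
go(xt(up=.2),R2)
q=np.array(o["joint_positions"])
for n,a in(("mid",(np.array([.47,.1,.42]),R2)),("mid2",(np.array([.47,-.1,.42]),R2)),("up",(xt(up=.2),R2)),("lay",(xt(),R2))):
    q,e,r=ik(*a,q);print(n,q,e,r)
E
```

```text
m [-0.003  0.001 -0.009] R2 [[ 0.013  0.966 -0.258]
 [ 0.728 -0.186 -0.66 ]
 [-0.685 -0.179 -0.706]] lay [ 0.5   -0.28   0.089]
t 22.2 pos [0.461 0.269 0.36 ] q [ 0.535  0.485 -1.379  1.636  0.33   1.384 -0.241] w 0.05516489465056761 F [-0.161  0.229 -4.944]
[[-0.582  0.808 -0.09 ]
 [ 0.798  0.589  0.124]
 [ 0.153  0.001 -0.988]]
shift tool cm [-47.18  -29.202  -0.098] turn [ 0.423 -0.796  0.749]
mid [-0.02   0.408 -0.704  1.509  0.644  2.02  -0.824] 4.846629778065825e-07 1.1350882672456208e-05
mid2 [ 0.275  0.252 -0.583  1.664  0.747  1.784 -0.482] 1.364234817335941e-07 2.5007681152267036e-06
up [ 0.472  0.415 -0.465  1.749  0.928  1.445 -0.437] 7.193340029187922e-08 1.69452659704028e-06
lay [ 0.406  0.696 -0.391  1.855  1.09   1.246 -0.766] 1.2390213560697916e-07 2.286371126203335e-06
```

{"name": "move_arm", "arguments": {
  "moves": [
    [[-3.7,-2.6,-1.1],[0,0,0]],
    [[-3.7,-2.6,-1.1],[0,0,0]],
    [[-3.7,-2.6,-1.1],[0,0,0]],
    [[-3.7,-2.6,-1.1],[0,0,0]],
    [[-3.7,-2.6,-1.1],[0,0,0]],
    [[-3.7,-2.6,-1.1],[0,0,0]],
    [[-3.7,-2.6,-1.1],[0,0,0]],
    [[-3.7,-2.6,-1.1],[0,0,0]],
    [[0,0,0],[0.06,-0.114,0.107]],
    [[0,0,0],[0.06,-0.114,0.107]],
    [[0,0,0],[0.06,-0.114,0.107]],
    [[0,0,0],[0.06,-0.114,0.107]]
  ]
}}

```text
time: 23.7
eef_pos: [0.4737, -0.1, 0.4]
eef_rot: [[-0.235, 0.965, -0.119], [0.91, 0.175, -0.377], [-0.342, -0.197, -0.919]]
contact_force: [-0.1, -0.6, -3.7]
width: 0.0553
grip_force: 35.0
```

```bash
python3 - <<'E'
from tgt import *
go(xt(up=.15),R2)
E
```

```text
t 23.7 pos [ 0.474 -0.1    0.4  ] q [ 0.874  0.303 -1.216  1.667  0.599  1.638 -0.189] w 0.05530560551189672 F [-0.068 -0.64  -3.743]
[[-0.235  0.965 -0.119]
 [ 0.91   0.175 -0.377]
 [-0.342 -0.197 -0.919]]
shift tool cm [-11.477   2.587  21.283] turn [ 0.18  -0.34   0.318]
```

{"name": "move_arm", "arguments": {
  "moves": [
    [[0,0,0],[0.06,-0.113,0.106]],
    [[0,0,0],[0.06,-0.113,0.106]],
    [[0,0,0],[0.06,-0.113,0.106]],
    [[-0.4,1.7,4.5],[0,0,0]],
    [[-0.4,1.7,4.5],[0,0,0]],
    [[-0.4,1.7,4.5],[0,0,0]],
    [[-0.4,1.7,4.5],[0,0,0]],
    [[-0.4,1.7,4.5],[0,0,0]],
    [[0,0,0],[0,0,0]],
    [[0,0,0],[0,0,0]]
  ]
}}

```text
time: 24.95
eef_pos: [0.4986, -0.2779, 0.2375]
eef_rot: [[0.01, 0.966, -0.258], [0.734, -0.182, -0.654], [-0.679, -0.182, -0.711]]
contact_force: [0.3, 1.0, -3.7]
width: 0.0555
grip_force: 35.0
```

```bash
python3 - <<'E'
from tgt import *
go(xt(up=.04),R2)
f=viewer.grab_frame("scene");save(f,"s4.png",(130,110,330,270),3.5)
o=get_obs();c=np.array(o["eef_pos"])+np.array(o["eef_rot"])@m
P=world(f)[0]; d=P-c; ax=np.array(o["eef_rot"])@(Rp.T@Z)
a=d@ax; rr=np.linalg.norm(d-a[:,None]*ax,axis=1)
k=(rr<.033)&(rr>.02)&(abs(a)<.075)&(d@np.array(o["eef_rot"])[:,2]>-.01)
print("ax",ax,"CY",CY,"axial range",np.percentile(a[k],[1,99]),"r",np.percentile(rr[k],[5,50,95]))
k=(rr<.013)&(a>.04)&(a<.09); print("knob end",np.percentile(a[k],[50,90,99]) if k.any() else None)
E
```

```text
t 24.95 pos [ 0.499 -0.278  0.237] q [ 0.658  0.638 -0.87   1.767  1.077  1.62  -0.683] w 0.05551014505655857 F [ 0.25   0.975 -3.695]
[[ 0.01   0.966 -0.258]
 [ 0.734 -0.182 -0.654]
 [-0.679 -0.182 -0.711]]
shift tool cm [7.234 2.18  7.831] turn [ 0.    -0.008  0.005]
ax [0.186 0.983 0.008] CY [ 0.189  0.982 -0.   ] axial range [-0.049 -0.037] r [0.025 0.027 0.029]
knob end [0.068 0.072 0.072]
```

View pics/s4.png

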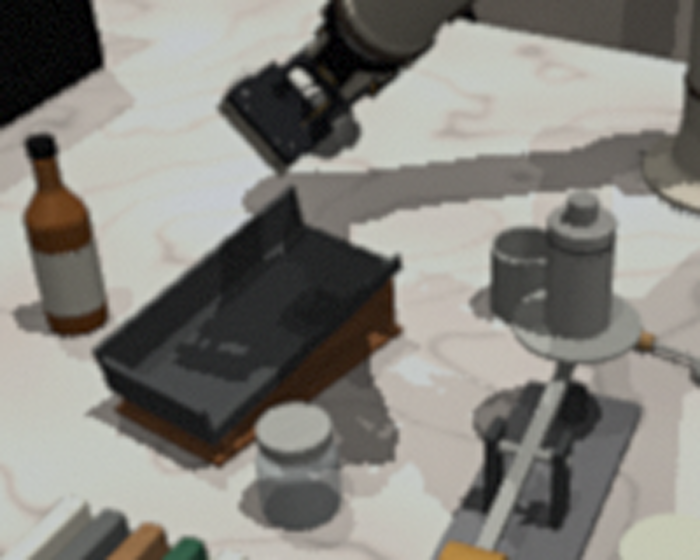

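```bash
python3 - <<'E'
from tgt import *
P=np.load("chute.npy"); d=P-MID
u=d@DOWNH; v=d@CY; w=d@N
k=(abs(u)<.11)
print("deck w",np.percentile(w[k&(abs(v)<.05)],[5,50,95]))
print("deck slope along v:",np.polyfit(v[k&(abs(v)<.05)],w[k&(abs(v)<.05)],1)," along u:",np.polyfit(u[k&(abs(v)<.05)&(abs(w)<.005)],w[k&(abs(v)<.05)&(abs(w)<.005)],1))
for s in(-.08,0,.08):
    kk=abs(u-s)<.03
    print(s,"wall v (w .01-.04)",np.percentile(v[kk&(w>.012)&(w<.04)&(v<0)],[5,50,95]),"wall top",np.percentile(w[kk&(v<-.05)],98),
     "lip top v",np.percentile(v[kk&(w>.006)&(w<.015)&(v>.03)],[5,50,95]))
kk=(abs(v)<.04)&(w>.012)&(w<.05); print("stop u",np.percentile(u[kk],[5,50,95]))
E
```

```text
deck w [-0.061 -0.001  0.002]
deck slope along v: [-0.309 -0.011]  along u: [-0.  0.]
-0.08 wall v (w .01-.04) [-0.064 -0.062 -0.059] wall top 0.04696912263652899 lip top v [0.056 0.061 0.065]
0 wall v (w .01-.04) [-0.065 -0.063 -0.059] wall top 0.04743096993842885 lip top v [0.055 0.06  0.064]
0.08 wall v (w .01-.04) [-0.066 -0.063 -0.06 ] wall top 0.047158613605563185 lip top v [0.054 0.059 0.063]
stop u [0.125 0.129 0.131]
```

Wall, lip and stop all match the model to about 1 mm. Lowering the tin into the chute.

{"name": "move_arm", "arguments": {
  "moves": [
    [[2.4,0.7,2.6],[0,0,0]],
    [[2.4,0.7,2.6],[0,0,0]],
    [[2.4,0.7,2.6],[0,-0.004,0.004]],
    [[0,0,0],[0,0,0]],
    [[0,0,0],[0,0,0]]
  ]
}}

```text
time: 25.62
eef_pos: [0.5007, -0.2809, 0.1307]
eef_rot: [[0.014, 0.967, -0.256], [0.729, -0.185, -0.659], [-0.684, -0.178, -0.707]]
contact_force: [1.0, 0.2, -2.2]
width: 0.0553
grip_force: 35.0
```

```bash
python3 - <<'E'
from tgt import *
go(xt(gap=.003),R2)
o=get_obs();R=np.array(o["eef_rot"]);print("mid rel",(np.array(o["eef_pos"])+R@m-LOAD)@np.stack([DOWNH,CY,N],1),"ax",R@(Rp.T@Z))
E
```

```text
t 25.625 pos [ 0.501 -0.281  0.131] q [ 0.604  0.795 -0.795  1.809  1.18   1.537 -0.839] w 0.055288097111386506 F [ 0.963  0.176 -2.162]
[[ 0.014  0.967 -0.256]
 [ 0.729 -0.185 -0.659]
 [-0.684 -0.178 -0.707]]
shift tool cm [2.872 0.69  2.855] turn [ 0.002 -0.002 -0.   ]
mid rel [-0.007 -0.001  0.071] ax [0.188 0.982 0.002]
```

Now lower the final 4 cm, open just enough to free the tin, and check before retracting.

{"name": "move_arm", "arguments": {
  "moves": [
    [[1.2,0.3,1.2],[0,0,0]],
    [[0.9,0.2,0.9],[0,0,0]],
    [[0.6,0.15,0.6],[0,0,0]],
    [[0.15,0,0.15],[0,0,0]],
    [[0,0,0],[0,0,0]],
    [[0,0,0],[0,0,0]]
  ]
}}

```text
time: 26.38
eef_pos: [0.4988, -0.2811, 0.0884]
eef_rot: [[0.013, 0.966, -0.258], [0.729, -0.186, -0.659], [-0.684, -0.18, -0.707]]
contact_force: [0.3, 1.0, -3.6]
width: 0.0557
grip_force: 35.0
```

```bash
python3 - <<'E'
from tgt import *
go(xt(gap=.001),R2)
o=get_obs();R=np.array(o["eef_rot"]);print("mid rel",(np.array(o["eef_pos"])+R@m-LOAD)@np.stack([DOWNH,CY,N],1))
E
```

```text
t 26.375 pos [ 0.499 -0.281  0.088] q [ 0.584  0.861 -0.764  1.816  1.22   1.507 -0.895] w 0.05571272642234869 F [ 0.309  0.967 -3.57 ]
[[ 0.013  0.966 -0.258]
 [ 0.729 -0.186 -0.659]
 [-0.684 -0.18  -0.707]]
shift tool cm [ 0.127  0.112 -0.057] turn [-0.001 -0.001  0.   ]
mid rel [-0.001 -0.001  0.029]
```

{"name": "move_arm", "arguments": {
  "moves": [
    [[0,0,0],[0,0,0]],
    [[0,0,0],[0,0,0]],
    [[0,0,0],[0,0,0]],
    [[0,0,0],[0,0,0]],
    [[0,0,-2],[0,0,0]],
    [[0,0,-3],[0,0,0]],
    [[0,0,-4],[0,0,0]],
    [[0,0,-4],[0,0,0]],
    [[0,0,0],[0,0,0]],
    [[0,0,0],[0,0,0]],
    [[0,0,0],[0,0,0]],
    [[0,0,0],[0,0,0]]
  ],
  "gripper": -0.55
}}

```text
time: 27.88
eef_pos: [0.5314, -0.1964, 0.1793]
eef_rot: [[0.013, 0.965, -0.261], [0.729, -0.188, -0.659], [-0.685, -0.182, -0.706]]
contact_force: [0.6, 0.2, 0.2]
width: 0.0709
grip_force: 0.0
```

```bash
python3 - <<'E'
from tgt import *
f=viewer.grab_frame("scene");save(f,"s5.png",(130,110,330,270),3.5)
P=world(f)[0]; d=P-MID; u=d@DOWNH;v=d@CY;w=d@N
k=(w>.045)&(w<.062)&(abs(u)<.13)&(v>-.055)&(v<.06)
print("tin crest u",np.percentile(u[k],[2,50,98]),"v",np.percentile(v[k],[2,98]),k.sum())
k=(w>.012)&(w<.045)&(v>.063)&(v<.1)&(abs(u)<.13); print("knob u,v",np.percentile(u[k],[2,50,98]),np.percentile(v[k],[2,98]),k.sum())
t=P[(P[:,2]>.13)&(P[:,2]<.26)&(np.hypot(P[:,0]-.517,P[:,1]-.004)<.06)]
print("pan tin top",t[t[:,2]>.236].mean(0)); go([.4,-.2,.4])
E
```

```text
tin crest u [0.077 0.101 0.117] v [-0.049  0.049] 345
knob u,v [0.086 0.098 0.108] [0.064 0.069] 46
pan tin top [0.518 0.004 0.238]
t 27.925 pos [ 0.532 -0.196  0.179] q [ 0.477  0.78  -0.845  1.709  1.078  1.671 -0.851] w 0.07103412015586757 F [-0.177  0.182  0.019]
[[ 0.013  0.965 -0.261]
 [ 0.729 -0.187 -0.658]
 [-0.685 -0.182 -0.706]]
shift tool cm [-15.548 -16.633 -11.907] turn [0. 0. 0.]
```

View pics/s5.png

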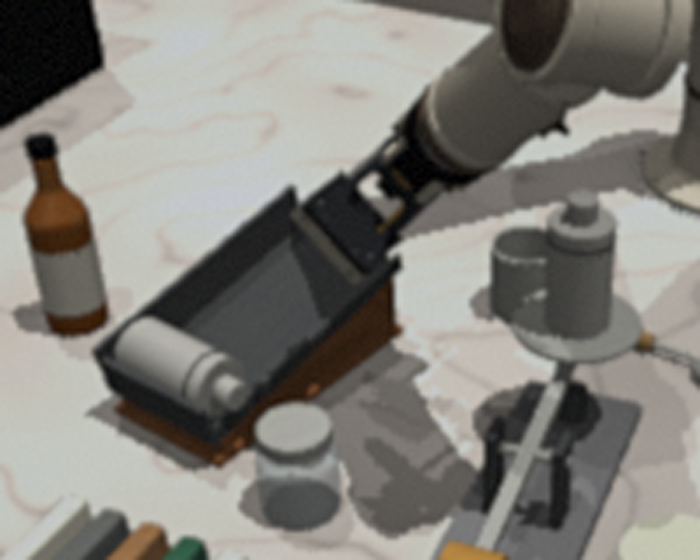

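The full tin lies square against the stop at about (175,360), with its knob over the low lip at (235,388). The nearly empty tin stands on the raised pan at (580,270). I'll raise the hand clear and hand in.

{"name": "move_arm", "arguments": {
  "moves": [
    [[-2.3,-0.6,-2.4],[0,0,0]],
    [[-2.3,-0.6,-2.4],[0,0,0]],
    [[-2.3,-0.6,-2.4],[0,0,0]],
    [[0,0,0],[0,0,0]],
    [[0,0,0],[0,0,0]],
    [[0,0,0],[0,0,0]],
    [[0,0,0],[0,0,0]]
  ]
}}

```text
time: 28.8
eef_pos: [0.5322, -0.1951, 0.2803]
eef_rot: [[0.012, 0.966, -0.26], [0.729, -0.186, -0.658], [-0.684, -0.182, -0.706]]
contact_force: [-0.2, -0.7, -0.6]
width: 0.0712
grip_force: 0.0
```

```bash
python3 -c "
from station import hand_in; print(hand_in())"
```

```text
the job is handed in; nothing more can be done
None
```

I handed the job in at 28.8 s, and no verdict came back: the full tin lies square against the dispenser stop with its knob over the low lip, the nearly empty one (weighed first, beam stayed up) stands on the middle of the raised pan, and I moved nothing else on the counter.

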